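Set an extraction unit's damper lever to its service notch and take out the filter

ROBOT

A 7-joint arm with a two-finger parallel gripper is mounted at the origin on the work surface. World frame = base frame: x ahead of the robot, y to its left, z up, the work surface at z = 0. Lengths are in m, angles in degrees, forces in N, time in s.
With the tool pointing down it reaches from about 0.425 to 0.875 m from the base axis. Payload 4.7 kg.
Tool frame: the origin (TCP) lies on the centre line of the jaws, within the pads' length; the fingertips stand 17 mm ahead of it and the grasp point (between the pads) lies 2 mm behind it; z points along the fingers, y is the line along which they close (so a half turn about z gives the same grasp; the last joint's range is limited). The gripper opens to 87 mm and grips with 3 to 60 N. Pads are 19 mm wide; open, the fingers measure 117 mm over their backs; the gripper's body (75 mm by 190 mm) begins 51 mm behind the grasp point.
Start: joints at [-64.051, 18.392, -4.016, 83.108, 1.295, 78.541, -3.26], TCP at [0.276, 0.588, 0.2] pointing down, gripper open.
Joint ranges: [-163.93, 163.93], [-17.29, 119.83], [-79.2, 71.16], [3.27, 140.29], [-89.18, 269.18], [5.43, 117.66], [-154.24, 154.24]. Speed limits (degrees/s): [147.25, 147.25, 180, 180, 180, 180, 180].

INTERFACE

Orientations are given as [roll, pitch, yaw] about the fixed x, y, z axes, in that order (R = Rz(yaw) Ry(pitch) Rx(roll)).
In Python, from cell import env, read_camera gives the robot as it stands.
- The arm moves only by the shell command python3 -m jog 'ROWS' [FORCE]. ROWS is JSON, a list of rows, each a list of 5 numbers: the opening, from 0 (shut) to 1 (fully open), then the shift along the tool's x, y, z each as a share of 0.02 m, from -1 to 1, then the turn about the tool's z as a share of 45 degrees, from -1 to 1. In form: [[gripper, x, y, z, yaw], ...]. A call has 1 to 12 rows; each row shifts and turns the commanded pose from where the row before left it, along the tool's axes as they then stand; what a row does not reach is not made up. A row lasts 1/12 s, in which the tool goes at most 41.7 mm and 7.16 degrees, less where a joint would pass 70% of its speed; a pose out of reach is approached as far as the arm can. A call with a number of a shift or a turn outside -1 to 1 is refused whole. A call with a gripper value outside its range is refused whole. The fingers move at their own pace and stop on an object; FORCE is the grip in N (left out, the last holds). Time passes only in rows, so rows that do not move let the fingers close. It gives the time, the measured TCP pose, the force, the opening and the grip force at its end, in the units of the state.
- env.get_obs(): the state, without advancing time (a new reading comes with each control period).
- read_camera(name): name is "side" or "top" or "wrist"; returns a dict with "color" (480x640x3 uint8, red, green, blue), "range_z" (480x640 float32, m along the optical axis (not along the pixel's ray), 0 where there is no reading), "mtx" (3x3 intrinsics, pixels), "world_from_camera" (4x4, takes a point from camera to world coordinates); the wrist camera has in their place "T_tool_cam" (4x4, takes a point from camera to tool coordinates, whose origin is the TCP and whose axes are the flange's). Camera axes: x right, y down, z forward; pixel columns grow to the right and rows downward; lengths in m; the calibration is good to about 2 mm. A picture is of the moment at which its call begins: read the wrist's pose just before it.
- env.sign_off(): hands the job in; it is judged then, once.
The state is a dict: "time_s": time; "qpos": joint angles; "joint_velocities": joint speeds; "effort": joint torques, N m; "tool_pos": TCP position; "tool_rot": TCP orientation; "force": force on the tool from outside, world axes, zero at the start; "wrist_torque": the same for the moment, N m; "grip_width": finger opening in m; "grasp_force": force on a finger pad.
Only numpy, scipy, OpenCV 4.12 (cv2) and the standard library are available. Lean on these libraries where they do the work, as an engineer would, in place of code of your own. Each camera call takes 0.05 s, during which the arm holds its last target. There are 200 camera calls.

TASK

Take the filter out of the bench extraction unit. First set the damper: lift the lever's knob, swing the lever to the notch that has the tall stud beside it, and let the knob drop fully home there. Then turn the filter cartridge anticlockwise by its bar grip as far as it goes, lift it out and set it down upright in the plain grey tray without dropping it, leaving the lever in its notch and the carton, tape roll and bottle undisturbed.

Things in the scene. Friction and masses are not known exactly. Their poses are not given: they have to be found in the camera images.
- unit: The extraction unit, fixed to the bench: a flat grey box 200 (x) x 340 (y) x 60 mm high, air grille on its -x face, short silver duct stub on its +x face. Origin: centre of its underside; z up. On its top: towards -y the lever with its steel notched arc, towards +y the dark round filter collar.
- pivot (a point): On the lever's vertical pivot axis, 40 mm above the box top. Around it, at 105 mm radius, runs the notched arc: steel lands 18 mm wide, tops 14 mm above the box top, with a wide parking gap and three 18 mm notches. Outside each notch, 135 mm from the pivot, an 18 mm wide steel button stands on the box top: a tall (24 mm) stud at one notch (which one varies), flat discs at the other two.
- lever (a joint): Swing of the lever, rad, anticlockwise positive from above; 0 when it points along the unit's +x. Starts in the parking gap near -0.94; the notches are at -0.42, +0.02 and +0.45. A level steel bar 22 mm wide, its top 32 mm above the box top, knob 105 mm from the pivot. It swings only while the knob is lifted clear of the lands.
- plunger (a joint): Lift of the knob, m: 0 with the pin fully down, 0.015 at the top of its travel. The pin, 10 mm thick, stands 8 mm deep between the lands, so it must be lifted 9 mm or more to pass over them. A spring pulls it down with 4 N at rest, 7 N fully lifted.
- knob (a point): Grip point on the axis of the black round knob at the lever's end (30 mm diameter, 40 mm tall, standing 4 mm above the bar). The point is 22 mm above the knob's underside and 18 mm below its top, 58 mm above the box top when the knob is down. It moves with lever and knob.
- pin (a point): Lower end of the steel pin, on the knob's axis, 52 mm below point knob. When in the marked notch it is 30 mm horizontally from the stud's axis.
- stud: The tall steel stud that marks the wanted notch: 18 mm diameter, 24 mm tall, fixed on the box top. Origin: centre of its foot. The wanted notch lies on the line from pivot to stud.
- cartridge: White round filter pot, 56 mm across, 30 mm tall, plus a bar grip on top (54 mm long in its x, 14 thick in its y, 30 high; 60 mm tall in all) and two lugs at its foot in line with the bar (14 mm wide, 6 high, reaching 38 mm from the axis). Origin: centre of its underside. Starts in the collar, lugs locked under the rim, bar 50 to 65 deg clockwise (from above) from the unit's x axis.
- seat (a point): Centre of the collar's floor, on the box top, axes as the unit's: the cartridge's origin while it is in. Collar 94 mm across, 14 mm high, opening 60 mm. Turned anticlockwise, the cartridge meets a stop when its bar lies along the unit's x axis; only there (within about 8 deg) do its lugs pass up through the rim's two slots. It turns easily.
- tray: Open grey tray, fixed on the bench, to the robot's left of the unit: 200 (x) x 160 (y) x 35 mm high, walls and floor 4 to 5 mm. Origin: centre of its underside.
- tray_in (a point): Centre of the tray's inner floor, axes as the tray's.
- carton: Bystander: brown carton 100 x 75 x 60 mm, origin at the centre of its underside.
- tape_roll: Bystander: roll of clear tape lying flat, 100 mm across, 24 mm high, origin at the centre of its underside.
- bottle: Bystander: white bottle, 60 mm across, 150 mm tall, origin at the centre of its underside.
Not all that is in view belongs to the job. What is shaped like the cartridge but purple or yellow is not meant.

How it is judged:
By the outcome, as a careful person would: the job done as asked, in the order asked, and still so for the second after the job is handed in, with the robot touching nothing.
It also fails if it takes over 58 s, if anything falls off the work surface, if the arm or the gripper's body presses on something with over 40 N, if the wrist force passes 120 N, or if a joint passes its speed limit or range.

## Working session

There is one attempt and no reset: what is moved stays moved. The work goes in short steps, Python scripts to look and compute and a shell command to move; the robot and the scene stay as the last step left them, time stands still between calls to the robot, and variables do not carry over. Pictures are saved under pics/ and viewed, at most 10 in all, crops included, and the job is handed in when it is done.

```bash
mkdir -p pics; ls; python3 - <<'E'
from cell import env, read_camera
import cv2,numpy as np
for n in("top","side"):
    r=read_camera(n); cv2.imwrite(f"pics/{n}0.png",r["color"][:,:,::-1]); np.savez(f"{n}0.npz",**r)
    print(n,r["mtx"].round(1).tolist(),r["world_from_camera"].round(3).tolist())
o=env.get_obs();print(o)
E
```

```text
pics
top [[596.3, 0.0, 320.8], [0.0, 596.3, 237.0], [0.0, 0.0, 1.0]] [[0.015, -0.983, 0.181, 0.285], [-1.0, -0.019, -0.016, 0.031], [0.019, -0.18, -0.983, 1.359], [0.0, 0.0, 0.0, 1.0]]
side [[519.5, 0.0, 310.0], [0.0, 519.5, 238.8], [0.0, 0.0, 1.0]] [[0.898, -0.29, 0.331, 0.159], [-0.439, -0.624, 0.647, -0.713], [0.019, -0.726, -0.687, 0.871], [0.0, 0.0, 0.0, 1.0]]
{'time_s': 0.1, 'qpos': array([-64.05235705,  18.43330427,  -4.01410866,  83.16702287,
         1.29541914,  78.53902439,  -3.25890406]), 'joint_velocities': array([-0.03821636, -0.05046432,  0.01779567, -0.11182592, -0.02175267,
       -0.07585753,  0.02523063]), 'effort': array([-7.21176220e-04, -4.92567694e+01, -4.06101784e-01, -3.13401532e+01,
       -6.41737296e-02,  3.93675151e-02,  6.34934077e-05]), 'tool_pos': array([0.27598308, 0.58793455, 0.19869559]), 'tool_rot': array([-1.79905893e+02,  6.19009232e-03,  1.54861766e+02]), 'force': array([-0.2734943 , -1.12059909,  0.17510807]), 'wrist_torque': array([ 0.01417864, -0.00076529,  0.02902551]), 'grasp_force': 0.0, 'grip_width': 0.08687021577004479}
```

View pics/top0.png

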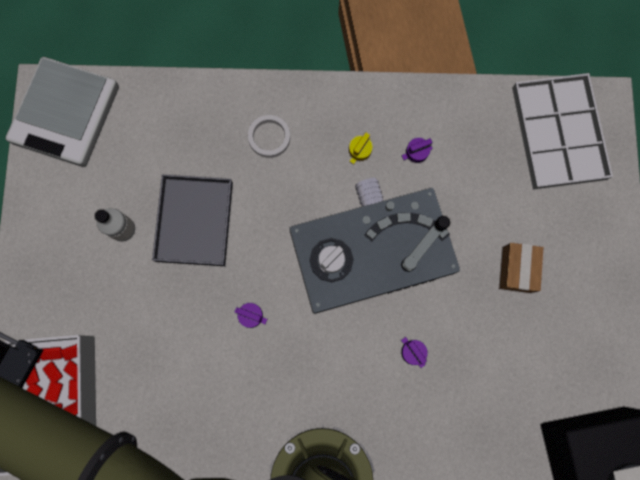

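View pics/side0.png

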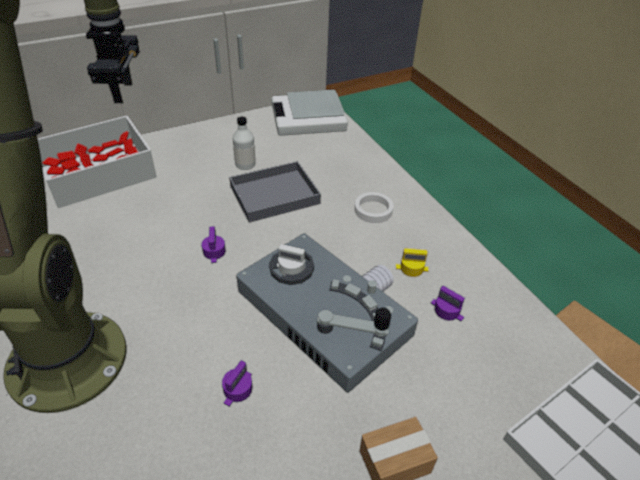

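The top view shows the unit at about (375,250), with the white cartridge in its collar at (331,258) and the knob at (443,223). The tray is at (193,220), bottle (112,222), tape (269,136) and carton (523,267). Cartridge lookalikes are purple at (250,315), (414,352), (418,150) and yellow at (360,147). I choose the white one at (331,258). Stud candidates are near (366,219), (390,206) and (415,206), so I'll check them in a close crop.

```bash
cat > h.py <<'E'
import numpy as np,cv2
def cloud(r,T=None):
    z=r["range_z"].astype(float);K=r["mtx"];T=r["world_from_camera"] if T is None else T
    v,u=np.mgrid[:480,:640]
    p=np.stack([(u-K[0,2])/K[0,0]*z,(v-K[1,2])/K[1,1]*z,z],-1)
    w=p@T[:3,:3].T+T[:3,3]; w[z<=0]=np.nan; return w
def ray(r,uv,zp,T=None):
    K=r["mtx"];T=r["world_from_camera"] if T is None else T
    uv=np.atleast_2d(uv).astype(float)
    d=np.c_[(uv[:,0]-K[0,2])/K[0,0],(uv[:,1]-K[1,2])/K[1,1],np.ones(len(uv))]@T[:3,:3].T
    return T[:3,3]+d*((zp-T[2,3])/d[:,2])[:,None]
E
python3 - <<'E'
import numpy as np,cv2
from h import *
t=dict(np.load("top0.npz"));s=dict(np.load("side0.npz"))
a=cv2.resize(t["color"][175:325,280:470],(760,600),interpolation=cv2.INTER_CUBIC)
cv2.imwrite("pics/crop_top.png",a[:,:,::-1])
b=cv2.resize(s["color"][225:390,230:430],(727,600),interpolation=cv2.INTER_CUBIC)
cv2.imwrite("pics/crop_side.png",b[:,:,::-1])
w=cloud(t)
for uv in [(320,290),(440,265),(331,258),(443,223),(410,265),(366,219),(390,206),(415,206),(193,220),(300,400),(200,240)]:
    print(uv,w[uv[1],uv[0]].round(4))
m=(np.abs(w[...,2]-.06)<.006);m=m.astype(np.uint8)
n,l,st,c=cv2.connectedComponentsWithStats(m);i=1+st[1:,4].argmax()
pts=w[(l==i)][:,:2].astype(np.float32)
print(st[i],cv2.minAreaRect(pts),cv2.boxPoints(cv2.minAreaRect(pts)).tolist(),np.median(w[l==i][:,2]))
E
```

```text
(320, 290) [0.4063 0.0097 0.0602]
(440, 265) [ 0.4651 -0.2526  0.0666]
(331, 258) [ 0.4679 -0.0112  0.1234]
(443, 223) [ 0.5447 -0.2456  0.1357]
(410, 265) [ 0.4599 -0.1816  0.0961]
(366, 219) [ 0.5648 -0.0896  0.0684]
(390, 206) [ 0.592  -0.1412  0.0825]
(415, 206) [ 0.5971 -0.1995  0.0658]
(193, 220) [0.5682 0.3048 0.0055]
(300, 400) [0.169  0.049  0.0052]
(200, 240) [0.5209 0.2855 0.0095]
[  289   178   171   134 10570] ((0.5297123193740845, -0.10001718997955322), (0.257566899061203, 0.3399234712123871), 16.846651077270508) [[0.35719895362854004, 0.025327559560537338], [0.45571255683898926, -0.300007700920105], [0.7022256851196289, -0.22536194324493408], [0.6037120819091797, 0.09997332096099854]] 0.060469340339070476
```

View pics/crop_top.png

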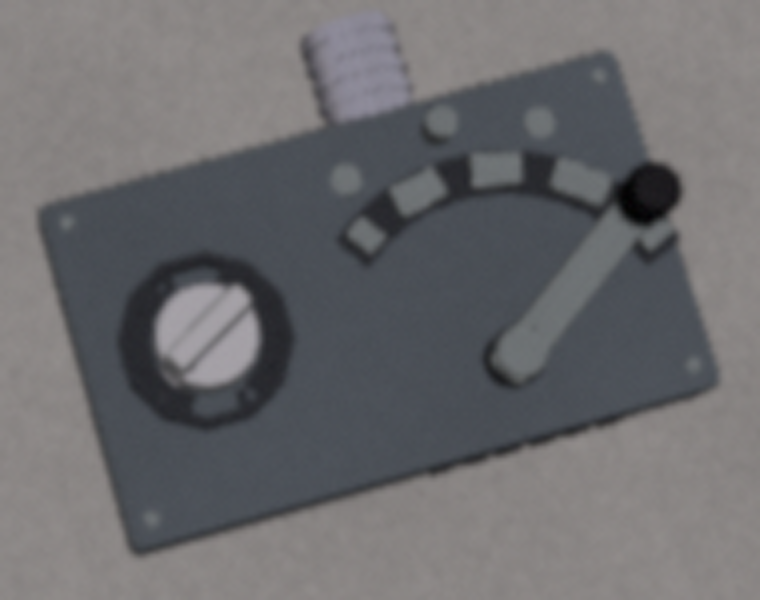

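View pics/crop_side.png

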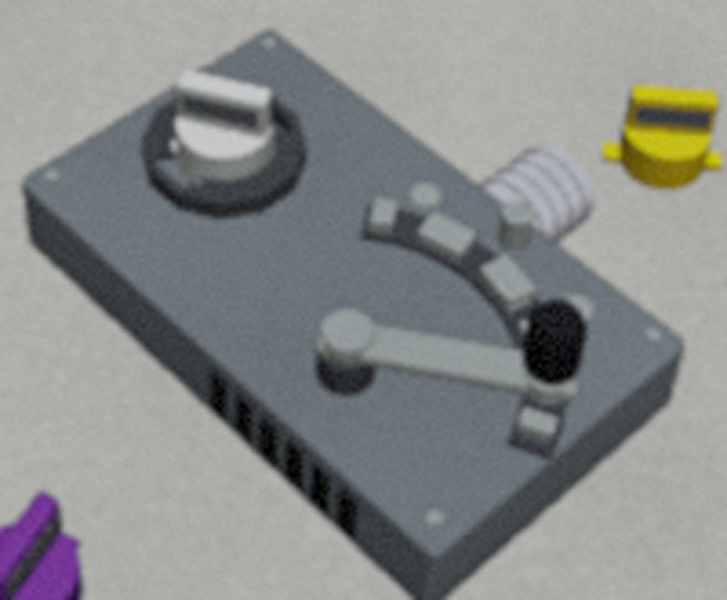

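The crops show the tall stud at the middle notch: crop_top (441,123), which is full-image (390,206). Its depth height is 0.0825, against about 0.067 for the other two. So the target lever angle is +0.02. The white pot is in the collar, with its bar clockwise of the unit's x.

```bash
cat > m.py <<'E'
import numpy as np,cv2
from h import *
t=dict(np.load("top0.npz"));s=dict(np.load("side0.npz"))
f=lambda x,y:(280+(x+.5)/4-.5,175+(y+.5)/4-.5)
b=ray(t,[f(67,221),f(600,76),f(694,365),f(151,519)],.06)
print("bolts",b.round(4).tolist())
yaw=[np.arctan2(*(b[i]-b[j])[[1,0]]) for i,j in((0,3),(1,2))]+[np.arctan2(*(b[i]-b[j])[[1,0]])-np.pi/2 for i,j in((0,1),(3,2))]
print("yaw",np.degrees(yaw)); c=b.mean(0);print("centre",c)
stud=ray(t,f(441,119),.084)[0];print("stud",stud)
def comp(r,m,box):
    k=np.zeros((480,640),np.uint8);u0,v0,u1,v1=box;k[v0:v1,u0:u1]=m[v0:v1,u0:u1]
    n,l,st,ce=cv2.connectedComponentsWithStats(k);i=1+st[1:,4].argmax();return l==i,ce[i],st[i]
ct=t["color"].astype(int);W=cloud(t)
l,ce,st=comp(t,(ct.max(2)<40),(425,205,465,240));top=l&(abs(W[...,2]-.136)<.006)
print("knob",st,W[top].mean(0), top.sum())
l,ce,st=comp(t,(ct.min(2)>125),(315,235,350,280));print("cart",st,ce,ray(t,ce,.1))
for n,lo,hi in(("pot",.082,.097),("bar",.112,.13)):
    q=W[l&(W[...,2]>lo)&(W[...,2]<hi)];print(n,len(q),q.mean(0),q.min(0),q.max(0))
    if n=="bar":print(cv2.minAreaRect(q[:,:2].astype(np.float32)))
tm=(abs(W[...,2]-.035)<.008);l,ce,st=comp(t,tm,(140,165,245,275));print("tray",st,cv2.minAreaRect(W[l][:,:2].astype(np.float32)))
tp=W[230:300,380:430][(abs(W[230:300,380:430][...,2]-.098)<.008)]
ya=np.mean(yaw);R=np.array([[np.cos(ya),-np.sin(ya)],[np.sin(ya),np.cos(ya)]])
piv=stud[:2]-.135*R@[np.cos(.02),np.sin(.02)];print("pivot",piv,"in unit",R.T@(piv-c[:2]))
print("knob r,ang", )
E
python3 m.py
```

```text
bolts [[0.5389, 0.0642, 0.06], [0.6278, -0.2339, 0.06], [0.4646, -0.283, 0.06], [0.3751, 0.015, 0.06]]
yaw [16.74152722 16.74708104 16.61230233 16.72653181]
centre [ 0.5016016  -0.10944984  0.06      ]
stud [ 0.59532268 -0.14076232  0.084     ]
knob [434 216  15  15 162] [ 0.54677557 -0.24481851  0.13568481] 115
cart [319 246  25  25 465] [331.60215054 257.7311828 ] [[ 0.47195668 -0.01328231  0.1       ]]
pot 296 [ 0.47164867 -0.01375832  0.09030971] [ 0.44681953 -0.03843842  0.08272512] [0.49950709 0.0135406  0.09696538]
bar 166 [ 0.47220799 -0.01199033  0.1200582 ] [ 0.45137755 -0.0323661   0.11355827] [0.49233383 0.00952724 0.12732755]
((0.472511351108551, -0.011985350400209427), (0.014205747283995152, 0.05147269368171692), 46.52216720581055)
tray [152 174  80  91 726] ((0.5668492913246155, 0.3024992048740387), (0.16128671169281006, 0.20173291862010956), 87.24581146240234)
pivot [ 0.46682328 -0.18214957] in unit [-0.05420963 -0.05963303]
knob r,ang
```

```bash
cat > d.py <<'E'
import sys,numpy as np
from cell import env
o=env.get_obs();p=np.array(o["tool_pos"]);y=o["tool_rot"][2]
g=np.array([float(a) for a in sys.argv[1:5]]);d=g[:3]-p;c,s=np.cos(np.radians(y)),np.sin(np.radians(y))
dy=(g[3]-y+180)%360-180
print("t",round(o["time_s"],2),"pos",p.round(4),"rot",o["tool_rot"].round(1),"total shares x,y,z,yaw:",np.round([(c*d[0]+s*d[1])/.02,(s*d[0]-c*d[1])/.02,-d[2]/.02,-dy/45],2))
E
python3 -m jog '[[1,-0.9,-0.98,-0.1,0],[1,-0.9,-0.98,-0.1,0],[1,-0.9,-0.98,-0.1,0],[1,-0.9,-0.98,-0.1,0],[1,-0.9,-0.98,-0.1,0],[1,-0.9,-0.98,-0.1,0],[1,-0.9,-0.98,-0.1,0],[1,-0.9,-0.98,-0.1,0],[1,-0.9,-0.98,-0.1,0],[1,-0.9,-0.98,-0.1,0],[1,-0.9,-0.98,-0.1,0],[1,-0.9,-0.98,-0.1,0]]'
python3 d.py .5 -.15 .26 142
```

```text
time_s: 1.1
tool_pos: [0.3718, 0.2822, 0.2234]
tool_rot: [-180.0, -0.0, 154.9]
force: [-0.3, 0.9, -0.3]
grip_width: 0.087
grasp_force: 0.0
t 1.1 pos [0.3718 0.2822 0.2234] rot [-180.    -0.   154.9] total shares x,y,z,yaw: [-14.98 -16.84  -1.83   0.29]
```

```bash

python3 -m jog '[[1,-0.9,-1,-0.1,0],[1,-0.9,-1,-0.1,0],[1,-0.9,-1,-0.1,0],[1,-0.9,-1,-0.1,0],[1,-0.9,-1,-0.1,0],[1,-0.9,-1,-0.1,0],[1,-0.9,-1,-0.1,0],[1,-0.9,-1,-0.1,0],[1,-0.9,-1,-0.1,0],[1,-0.9,-1,-0.1,0],[1,-0.9,-1,-0.1,0],[1,-0.9,-1,-0.1,0]]' >/dev/null
python3 -m jog '[[1,-0.9,-1,-0.1,0],[1,-0.9,-1,-0.1,0],[1,-0.9,-1,-0.1,0],[1,-0.9,-1,-0.1,0],[1,-0.6,-0.8,-0.1,0],[1,0,0,0,0.1],[1,0,0,0,0.1],[1,0,0,0,0.1],[1,0,0,0,0]]'
cat > w.py <<'E'
import sys,cv2,numpy as np
from cell import env,read_camera
from scipy.spatial.transform import Rotation as Ro
def wrist(name):
    o=env.get_obs();r=read_camera("wrist");T=np.eye(4)
    T[:3,:3]=Ro.from_euler("xyz",o["tool_rot"],degrees=True).as_matrix();T[:3,3]=o["tool_pos"]
    r["world_from_camera"]=T@r["T_tool_cam"];cv2.imwrite(f"pics/{name}.png",r["color"][:,:,::-1]);np.savez(name+".npz",**r);return r
if __name__=="__main__":
    r=wrist(sys.argv[1]);print(r["world_from_camera"].round(3).tolist(),r["mtx"].round(0).tolist())
E
python3 w.py w1; python3 d.py .5 -.15 .26 142
```

```text
time_s: 2.85
tool_pos: [0.5003, -0.1479, 0.2572]
tool_rot: [-180.0, -0.0, 141.2]
force: [0.3, 0.9, -0.6]
grip_width: 0.0869
grasp_force: 0.0
[[0.627, 0.751, 0.209, 0.443], [0.779, -0.604, -0.168, -0.102], [0.0, 0.269, -0.963, 0.443], [0.0, 0.0, 0.0, 1.0]] [[410.0, 0.0, 321.0], [0.0, 410.0, 243.0], [0.0, 0.0, 1.0]]
t 2.9 pos [ 0.5004 -0.1478  0.2573] rot [-180.    -0.   141.4] total shares x,y,z,yaw: [-0.05 -0.1  -0.13 -0.01]
```

View pics/w1.png

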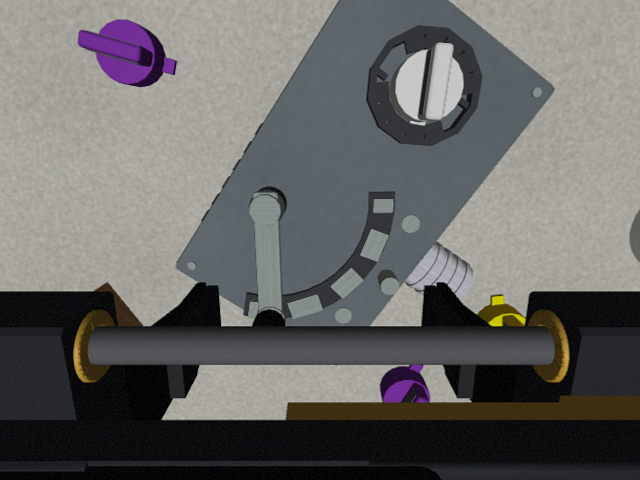

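The wrist view shows the hub at (267,206), tall stud (389,283), flat discs (410,223) and (343,316), the knob partly hidden at (268,320), and the cartridge bar at (438,80). I'll measure from this view.

```bash
python3 - <<'E'
import numpy as np,cv2
from h import *
r=dict(np.load("w1.npz"));W=cloud(r);c=r["color"].astype(int)
for n,uv in dict(hub=(266,206),bar=(268,250),stud=(390,279),d1=(410,223),d2=(343,316),box=(300,150),bar2=(440,70),knobtop=(268,315)).items(): print(n,W[uv[1],uv[0]].round(4))
def fit(n,box,lo,hi):
    u0,v0,u1,v1=box;m=np.zeros((480,640),bool);m[v0:v1,u0:u1]=1
    m&=(W[...,2]>lo)&(W[...,2]<hi);q=W[m];rc=cv2.minAreaRect(q[:,:2].astype(np.float32));print(n,len(q),q.mean(0).round(4),np.round(rc[0],4),np.round(rc[1],4),round(rc[2],1))
fit("hub",(240,180,295,222),.091,.105)
fit("stud",(375,262,405,300),.078,.09)
fit("leverbar",(250,235,290,290),.088,.096)
fit("pot",(385,40,475,130),.083,.097)
fit("bar",(385,30,475,130),.114,.127)
fit("knobtop",(245,305,295,330),.128,.14)
fit("d1",(398,210,425,238),.0625,.072)
fit("d2",(330,305,358,330),.0625,.072)
b=ray(r,[(192,266),(537,92)],.06);print(b.round(4))
E
```

```text
hub [ 0.464  -0.1785  0.0963]
bar [ 0.4956 -0.2042  0.0916]
stud [ 0.5892 -0.1362  0.0843]
d1 [ 0.5643 -0.09    0.0623]
d2 [ 0.6006 -0.1992  0.062 ]
box [ 0.4465 -0.1285  0.06  ]
bar2 [ 0.4661 -0.0084  0.1212]
knobtop [ 0.5374 -0.2367  0.1134]
hub 808 [ 0.4642 -0.1804  0.0959] [ 0.464  -0.1804] [0.027  0.0252] 48.4
stud 303 [ 0.593  -0.1405  0.0839] [ 0.5938 -0.1407] [0.017  0.0178] 31.8
leverbar 1332 [ 0.5038 -0.2117  0.0922] [ 0.5042 -0.2125] [0.0222 0.0528] 51.6
pot 2250 [ 0.4693 -0.0168  0.0904] [ 0.4729 -0.0142] [0.055  0.0529] 34.5
bar 1536 [ 0.4714 -0.0136  0.1198] [ 0.4719 -0.0134] [0.0152 0.054 ] 46.4
knobtop 38 [ 0.5371 -0.238   0.13  ] [ 0.5369 -0.2382] [0.0135 0.0022] 53.7
d1 131 [ 0.5652 -0.0902  0.0631] [ 0.5656 -0.0898] [0.0185 0.0161] 10.6
d2 113 [ 0.5989 -0.1988  0.0631] [ 0.5997 -0.1986] [0.0162 0.0165] 13.7
[[ 0.4658 -0.2825  0.06  ]
 [ 0.5387  0.0657  0.06  ]]
```

```bash
python3 d.py .547 -.2455 .115 141.7
```

```text
t 2.9 pos [ 0.5004 -0.1478  0.2573] rot [-180.    -0.   141.4] total shares x,y,z,yaw: [-4.87 -2.37  7.12 -0.01]
```

```bash
python3 -m jog '[[1,-0.9,-0.4,0.3,0],[1,-1,-0.5,0.3,0],[1,-1,-0.5,0.3,0],[1,-1,-0.5,0.3,0],[1,-0.97,-0.47,0.3,0],[1,0,0,0.6,0],[1,0,0,0.9,0],[1,0,0,0.9,0],[1,0,0,0.9,0],[1,0,0,0.9,0],[1,0,0,0.9,0],[1,0,0,0.5,0]]'; python3 d.py .547 -.2455 .115 141.7
```

```text
time_s: 3.9
tool_pos: [0.5458, -0.2442, 0.1131]
tool_rot: [-180.0, -0.2, 141.5]
force: [0.6, 0.8, 0.1]
grip_width: 0.0872
grasp_force: 0.0
t 3.9 pos [ 0.5458 -0.2442  0.1131] rot [-180.    -0.2  141.5] total shares x,y,z,yaw: [-0.09 -0.01 -0.09 -0.  ]
```

```bash
python3 -m jog '[[0.3,-0.07,0,-0.07,0],[0.2,0,0,0,0],[0.2,0,0,0,0],[0.2,0,0,0,0],[0.2,0,0,0,0],[0.2,0,0,0,0],[0.2,0,0,0,0],[0.2,0,0,0,0]]' 40; 
```

```text
time_s: 4.57
tool_pos: [0.5484, -0.2466, 0.1173]
tool_rot: [180.0, 0.0, 141.4]
force: [0.0, 0.7, -0.1]
grip_width: 0.0418
grasp_force: 0.0
```

```bash
python3 -m jog '[[0,0.02,0,0.05,0],[0,0,0,0,0],[0,0,0,0,0],[0,0,0,0,0],[0,0,0,0,0],[0,0,0,0,0]]' 40; 
```

```text
time_s: 5.07
tool_pos: [0.5479, -0.2464, 0.116]
tool_rot: [180.0, 0.0, 141.4]
force: [0.3, 0.8, -0.9]
grip_width: 0.004
grasp_force: 0.0
```

The fingers closed to 4 mm, so they missed the knob. I'll look.

```bash
python3 - <<'E'
from cell import read_camera
import cv2,numpy as np
from w import wrist
r=wrist("w2")
s=read_camera("side");a=cv2.resize(s["color"][200:400,260:460],(480,480),interpolation=cv2.INTER_CUBIC)
cv2.imwrite("pics/c2.png",np.hstack([a,cv2.resize(r["color"],(320,240))if 0 else r["color"][:,160:480]])[:,:,::-1])
E
```

```text
(no output)
```

View pics/c2.png

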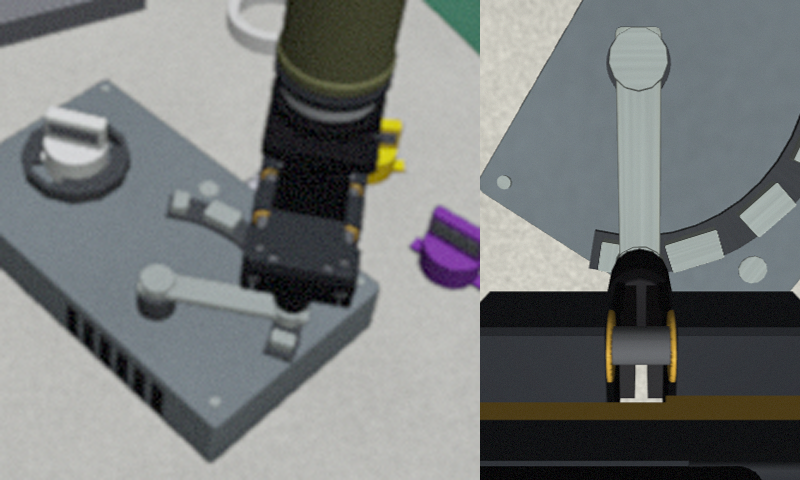

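```bash
python3 - <<'E'
import numpy as np
from h import *
from cell import env
r=dict(np.load("w2.npz"));W=cloud(r)
for v in range(235,410,10):print(v,[W[v,u].round(3).tolist() for u in (300,320,340)])
T=np.linalg.inv(r["world_from_camera"]);K=r["mtx"]
for n,p in dict(knobtop=(.547,-.2455,.136),knobbot=(.547,-.2455,.096),tcp=(.5479,-.2464,.116),tip=(.5479,-.2464,.099)).items():
    c=T@np.r_[p,1];print(n,(K@c[:3]/c[2])[:2].round(0),c[2].round(3))
o=env.get_obs();print(o["grip_width"],o["grasp_force"],o["qpos"].round(1))
E
```

```text
235 [[0.527, -0.243, 0.091], [0.533, -0.234, 0.093], [0.546, -0.23, 0.064]]
245 [[0.531, -0.247, 0.091], [0.537, -0.238, 0.094], [0.551, -0.234, 0.065]]
255 [[0.535, -0.25, 0.093], [0.537, -0.238, 0.112], [0.549, -0.234, 0.089]]
265 [[0.534, -0.247, 0.117], [0.537, -0.237, 0.128], [0.546, -0.233, 0.115]]
275 [[0.534, -0.246, 0.131], [0.538, -0.239, 0.135], [0.545, -0.233, 0.13]]
285 [[0.534, -0.246, 0.143], [0.541, -0.241, 0.137], [0.544, -0.233, 0.144]]
295 [[0.534, -0.246, 0.154], [0.545, -0.244, 0.136], [0.544, -0.234, 0.154]]
305 [[0.535, -0.245, 0.164], [0.549, -0.248, 0.135], [0.544, -0.234, 0.163]]
315 [[0.536, -0.246, 0.168], [0.553, -0.25, 0.136], [0.545, -0.235, 0.168]]
325 [[0.535, -0.244, 0.18], [0.556, -0.253, 0.137], [0.545, -0.235, 0.176]]
335 [[0.52, -0.229, 0.226], [0.523, -0.226, 0.224], [0.526, -0.223, 0.225]]
345 [[0.521, -0.23, 0.227], [0.524, -0.227, 0.226], [0.527, -0.224, 0.227]]
355 [[0.523, -0.232, 0.227], [0.526, -0.229, 0.227], [0.528, -0.225, 0.227]]
365 [[0.542, -0.25, 0.188], [0.639, -0.319, 0.0], [0.55, -0.24, 0.189]]
375 [[0.545, -0.252, 0.189], [0.645, -0.324, 0.003], [0.553, -0.242, 0.188]]
385 [[0.548, -0.254, 0.189], [0.654, -0.332, -0.0], [0.556, -0.245, 0.189]]
395 [[0.551, -0.257, 0.188], [0.661, -0.338, 0.0], [0.559, -0.247, 0.189]]
405 [[0.528, -0.235, 0.235], [0.53, -0.232, 0.236], [0.532, -0.229, 0.236]]
knobtop [320. 300.] 0.179
knobbot [320. 269.] 0.217
tcp [320. 285.] 0.198
tip [320. 273.] 0.215
0.0010946475394427607 0.0 [-14.3  19.   43.6  97.9 -14.   68.7  84.2]
```

```bash
python3 - <<'E'
import numpy as np
from h import *
r=dict(np.load("w2.npz"));W=cloud(r)
t=np.radians(141.4);X=np.array([np.cos(t),np.sin(t)]);Y=np.array([np.sin(t),-np.cos(t)])
for v in (262,275,285,300,375):
    print(v,[(u,round(1e3*float((W[v,u,:2]-[.5479,-.2464])@X)),round(1e3*float((W[v,u,:2]-[.5479,-.2464])@Y)),round(1e3*float(W[v,u,2]))) for u in range(276,366,6)])
E
python3 -m jog '[[0,0,0,0,0]]'
```

```text
262 [(276, -5, -27, 65), (282, -2, -22, 75), (288, -2, -19, 73), (294, -2, -15, 75), (300, 11, -10, 113), (306, 13, -7, 119), (312, 14, -4, 121), (318, 14, -1, 123), (324, 14, 2, 123), (330, 13, 5, 119), (336, 11, 8, 115), (342, 9, 11, 107), (348, -5, 17, 64), (354, -2, 20, 75), (360, -2, 23, 74)]
275 [(276, -37, -35, 0), (282, -37, -30, 1), (288, -37, -25, 1), (294, 9, -12, 125), (300, 11, -9, 131), (306, 12, -6, 134), (312, 12, -3, 134), (318, 12, -1, 134), (324, 12, 2, 134), (330, 12, 4, 134), (336, 11, 7, 132), (342, 10, 10, 128), (348, 3, 14, 110), (354, -15, 21, 61), (360, -15, 25, 60)]
285 [(276, -45, -35, 1), (282, -45, -30, 1), (288, 3, -15, 123), (294, 7, -11, 133), (300, 11, -8, 143), (306, 10, -6, 140), (312, 9, -3, 139), (318, 8, -1, 136), (324, 8, 2, 136), (330, 9, 4, 140), (336, 9, 7, 139), (342, 11, 9, 143), (348, 5, 13, 129), (354, -22, 21, 61), (360, -22, 25, 60)]
300 [(276, 37, -9, 219), (282, 37, -8, 219), (288, 38, -7, 220), (294, 11, -10, 158), (300, 11, -8, 158), (306, 9, -5, 155), (312, 10, -3, 156), (318, 1, -1, 136), (324, 1, 2, 137), (330, 9, 4, 154), (336, 9, 6, 155), (342, 11, 8, 159), (348, 11, 11, 159), (354, 38, 8, 220), (360, 38, 9, 220)]
time_s: 5.25
tool_pos: [0.5479, -0.2463, 0.116]
tool_rot: [180.0, -0.0, 141.4]
force: [0.8, 0.2, -0.4]
grip_width: 0.0008
grasp_force: 0.0Traceback (most recent call last):
  File "<stdin>", line 6, in <module>
ValueError: cannot convert float NaN to integer
```

```bash
python3 - <<'E'
import numpy as np
from h import *
r=dict(np.load("w1.npz"));W=cloud(r)
t=np.radians(141.4);X=np.array([np.cos(t),np.sin(t)]);Y=np.array([np.sin(t),-np.cos(t)])
for u in (180,195,205,210,215,217,430,440):
  print(u,[(v,*(1e3*np.array([(W[v,u,:2]-[.5004,-.1478])@X,(W[v,u,:2]-[.5004,-.1478])@Y,.2573-W[v,u,2]])).round(0)) for v in (270,284,292,300,320,370,390,396,405)])
print(r["T_tool_cam"].round(3))
E

```

```text
180 [(270, np.float64(-61.0), np.float64(-139.0), np.float64(198.0)), (284, np.float64(-99.0), np.float64(-162.0), np.float64(257.0)), (292, np.float64(-109.0), np.float64(-163.0), np.float64(256.0)), (300, np.float64(-119.0), np.float64(-164.0), np.float64(257.0)), (320, np.float64(9.0), np.float64(-49.0), np.float64(-56.0)), (370, np.float64(1.0), np.float64(-44.0), np.float64(-73.0)), (390, np.float64(-7.0), np.float64(-45.0), np.float64(-72.0)), (396, np.float64(-10.0), np.float64(-45.0), np.float64(-71.0)), (405, np.float64(-263.0), np.float64(-178.0), np.float64(258.0))]
195 [(270, np.float64(-61.0), np.float64(-124.0), np.float64(196.0)), (284, np.float64(11.0), np.float64(-52.0), np.float64(-25.0)), (292, np.float64(11.0), np.float64(-49.0), np.float64(-35.0)), (300, np.float64(10.0), np.float64(-48.0), np.float64(-40.0)), (320, np.float64(8.0), np.float64(-44.0), np.float64(-54.0)), (370, np.float64(-7.0), np.float64(-43.0), np.float64(-61.0)), (390, np.float64(-240.0), np.float64(-157.0), np.float64(257.0)), (396, np.float64(-249.0), np.float64(-158.0), np.float64(257.0)), 
[... 2978 characters left out ...]
))]
440 [(270, np.float64(-64.0), np.float64(119.0), np.float64(203.0)), (284, np.float64(11.0), np.float64(50.0), np.float64(-26.0)), (292, np.float64(9.0), np.float64(49.0), np.float64(-31.0)), (300, np.float64(9.0), np.float64(46.0), np.float64(-39.0)), (320, np.float64(5.0), np.float64(44.0), np.float64(-49.0)), (370, np.float64(-213.0), np.float64(146.0), np.float64(257.0)), (390, np.float64(-240.0), np.float64(147.0), np.float64(255.0)), (396, np.float64(-249.0), np.float64(148.0), np.float64(255.0)), (405, np.float64(23.0), np.float64(23.0), np.float64(-119.0))]
[[-0.001 -0.963 -0.269  0.073]
 [ 1.    -0.001  0.001  0.   ]
 [-0.001 -0.269  0.963 -0.186]
 [ 0.     0.     0.     1.   ]]
```

The fingers are closed above the knob. Wrist depth in both pictures puts the real fingertips about 23 mm behind the reported TCP, where the description says 17 mm ahead, so the tips are at z ≈ 0.139 now. I'll open and go about 38 mm lower, watching the force.

```bash
python3 -m jog '[[0.7,0.05,0,0,0],[0.7,0,0,0,0],[0.7,0,0,0,0],[0.7,0,0,0,0],[0.7,0,0,0,0],[0.7,0,0,0,0],[0.7,0,0,0,0],[0.7,0,0,0,0]]' 40;  python3 -m jog '[[0.7,0,0,0.3,0],[0.7,0,0,0.4,0],[0.7,0,0,0.4,0],[0.7,0,0,0.4,0],[0.7,0,0,0.3,0],[0.7,0,0,0,0]]'
```

```text
time_s: 5.92
tool_pos: [0.5471, -0.2457, 0.1161]
tool_rot: [180.0, 0.0, 141.4]
force: [-0.6, -0.9, -0.5]
grip_width: 0.0459
grasp_force: 0.0
time_s: 6.42
tool_pos: [0.5459, -0.2451, 0.078]
tool_rot: [-179.9, -0.2, 141.4]
force: [-0.7, 0.1, -0.5]
grip_width: 0.0609
grasp_force: 0.0
```

```bash
python3 -m jog '[[0,0,0,0,0],[0,0,0,0,0],[0,0,0,0,0],[0,0,0,0,0],[0,0,0,0,0],[0,0,0,0,0],[0,0,0,0,0],[0,0,0,0,0]]' 40
```

```text
time_s: 7.08
tool_pos: [0.5473, -0.2459, 0.0803]
tool_rot: [180.0, 0.0, 141.4]
force: [0.5, -0.7, 0.6]
grip_width: 0.0293
grasp_force: 40.0
```

```bash
python3 -m jog '[[0,0,0,-0.2,0],[0,0,0,-0.2,0],[0,0,0,-0.2,0],[0,0,0,0,0],[0,0,0,0,0]]' 40
```

```text
time_s: 7.5
tool_pos: [0.5472, -0.2458, 0.0919]
tool_rot: [-180.0, 0.0, 141.4]
force: [3.2, -2.3, -7.3]
grip_width: 0.0288
grasp_force: 40.0
```

```bash
python3 -m jog '[[0,0.025,0.51,0,-0.124],[0,0.025,0.51,0,-0.124],[0,0.025,0.51,0,-0.124],[0,0.025,0.51,0,-0.124],[0,0.025,0.51,0,-0.124],[0,0,0,0,0],[0,0,0,0,0]]' 40; cat > k.py <<'E'
import numpy as np
from cell import env
o=env.get_obs();d=np.array(o["tool_pos"][:2])-[.4645,-.1808]
print("r",np.hypot(*d).round(4),"ang",np.degrees(np.arctan2(d[1],d[0])).round(2),"yaw-180",o["tool_rot"][2]-180)
E
python3 k.py
```

```text
time_s: 8.08
tool_pos: [0.5676, -0.1997, 0.0915]
tool_rot: [-180.0, -0.1, 169.2]
force: [1.0, -2.0, -6.7]
grip_width: 0.029
grasp_force: 40.0
r 0.1048 ang -10.41 yaw-180 -10.83411157260204
```

```bash
python3 -m jog '[[0,0.025,0.51,0,-0.124],[0,0.025,0.51,0,-0.124],[0,0.025,0.51,0,-0.124],[0,0.025,0.51,0,-0.124],[0,0.025,0.51,0,-0.124],[0,0,0,0,0],[0,0,0,0,0]]' 40; python3 k.py
```

```text
time_s: 8.67
tool_pos: [0.5641, -0.1501, 0.0916]
tool_rot: [180.0, -0.1, -163.1]
force: [-1.7, -1.6, -7.4]
grip_width: 0.0294
grasp_force: 40.0
r 0.1042 ang 17.1 yaw-180 -343.1159833670105
```

```bash
python3 -m jog '[[0,0,0.03,0.2,0],[0,0,0,0.2,0],[0,0,0,0.17,0],[0,0,0,0,0],[0,0,0,0,0]]' 40; python3 k.py
```

```text
time_s: 9.08
tool_pos: [0.5642, -0.1501, 0.0804]
tool_rot: [-180.0, -0.1, -163.0]
force: [-4.1, -3.8, -4.3]
grip_width: 0.0293
grasp_force: 40.0
r 0.1043 ang 17.12 yaw-180 -342.9824675811561
```

```bash
python3 -m jog '[[0.75,0,0,0,0],[0.75,0,0,0,0],[0.75,0,0,0,0],[0.75,0,0,0,0],[0.75,0,0,0,0],[0.75,0,0,0,0]]' 40; python3 -m jog '[[1,0,0,-0.5,0],[1,0,0,-1,0],[1,0,0,-1,0],[1,0,0,-1,0],[1,0,0,-1,0],[1,0,0,-1,0],[1,0,0,-1,0],[1,0,0,0,0]]'; python3 - <<'E'
from w import wrist
from h import *
r=wrist("w3");W=cloud(r)
T=np.linalg.inv(r["world_from_camera"]);K=r["mtx"]
c=T@[.5645,-.149,.136,1];uv=(K@c[:3]/c[2])[:2];print(uv)
m=(np.hypot(W[...,0]-.5645,W[...,1]+.149)<.02)&(W[...,2]>.125)&(W[...,2]<.152)
m&=(r["color"].max(2)<60)
q=W[m];print(len(q),np.percentile(q[:,2],[10,50,90]),q.mean(0))
E
python3 d.py .4719 -.0135 .20 136.4
```

```text
time_s: 9.58
tool_pos: [0.5658, -0.1483, 0.0811]
tool_rot: [-180.0, 0.1, -162.8]
force: [-0.4, -0.1, -0.2]
grip_width: 0.06
grasp_force: 0.0
time_s: 10.25
tool_pos: [0.5677, -0.1495, 0.216]
tool_rot: [-179.8, 0.4, -162.9]
force: [0.8, -0.2, 1.1]
grip_width: 0.087
grasp_force: 0.0
[323.44154082 235.87340842]
1433 [0.13182567 0.13606326 0.1371301 ] [ 0.5637072  -0.15032629  0.13519847]
t 10.3 pos [ 0.5668 -0.1492  0.2138] rot [-179.9    0.3 -162.9] total shares x,y,z,yaw: [2.53 7.88 0.69 1.35]
```

View pics/w3.png

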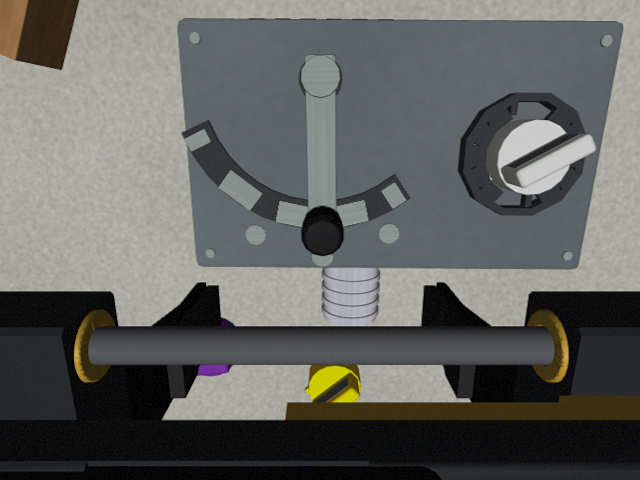

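The lever points straight at the tall stud, which shows just behind the knob at (322,260). The knob top is at z = 0.136, so it's fully home. Next I move over the cartridge at about (535,158).

```bash
python3 -m jog '[[1,0.3,0.95,0,0],[1,0.32,0.99,0,0],[1,0.32,0.99,0,0],[1,0.32,0.99,0,0],[1,0.32,0.99,0,0],[1,0.32,0.99,0,0],[1,0.32,0.99,0,0],[1,0.32,0.99,0,0]]' >/dev/null; python3 -m jog '[[1,0,0,0,0.15],[1,0,0,0,0.15],[1,0,0,0,0.15],[1,0,0,0,0.15],[1,0,0,0,0.15],[1,0,0,0,0.15],[1,0,0,0,0.15],[1,0,0,0,0.15],[1,0,0,0,0.15],[1,0,0,0,0]]'; python3 - <<'E'
from w import wrist
from h import *
r=wrist("w4");W=cloud(r)
m=(np.hypot(W[...,0]-.472,W[...,1]+.0135)<.05)&(W[...,2]>.112)&(W[...,2]<.127)
m&=(r["color"].min(2)>100);q=W[m];print(len(q),q.mean(0),cv2.minAreaRect(q[:,:2].astype(np.float32)))
E
python3 d.py .4719 -.0135 .071 136.4
```

```text
time_s: 11.8
tool_pos: [0.4696, -0.0131, 0.2099]
tool_rot: [-179.9, -0.1, 136.2]
force: [-0.1, -0.9, -0.2]
grip_width: 0.0866
grasp_force: 0.0
1463 [ 0.47122826 -0.01240918  0.11986791] ((0.4717070162296295, -0.012863876298069954), (0.014773407950997353, 0.05295102670788765), 46.91836166381836)
t 11.85 pos [ 0.4697 -0.0131  0.21  ] rot [-180.    -0.   136.5] total shares x,y,z,yaw: [-0.09  0.06  6.95  0.  ]
```

```bash
python3 -m jog '[[0.9,-0.06,0.07,0.5,0],[0.8,0,0,0.9,0],[0.7,0,0,0.9,0],[0.6,0,0,0.9,0],[0.6,0,0,0.9,0],[0.5,0,0,0.9,0],[0.5,0,0,0.9,0],[0.5,0,0,0.6,0],[0.5,0,0,0.4,0],[0.4,0,0,0,0],[0.4,0,0,0,0]]' 25; python3 -m jog '[[0,0,0,0,0],[0,0,0,0,0],[0,0,0,0,0],[0,0,0,0,0],[0,0,0,0,0],[0,0,0,0,0],[0,0,0,0,0]]'
```

```text
time_s: 12.77
tool_pos: [0.4717, -0.013, 0.0723]
tool_rot: [-180.0, -0.0, 136.5]
force: [0.9, -0.2, 1.0]
grip_width: 0.038
grasp_force: 0.0
time_s: 13.35
tool_pos: [0.4724, -0.0129, 0.0732]
tool_rot: [180.0, 0.0, 136.4]
force: [-0.3, -0.3, 4.1]
grip_width: 0.0141
grasp_force: 25.0
```

```bash
python3 -m jog '[[0,0,0,0,-0.1],[0,0,0,0,-0.1],[0,0,0,0,-0.1],[0,0,0,0,-0.1],[0,0,0,0,-0.1],[0,0,0,0,-0.1],[0,0,0,0,-0.1],[0,0,0,0,-0.1],[0,0,0,0,-0.1],[0,0,0,0,-0.1],[0,0,0,0,-0.1],[0,0,0,0,-0.1]]'; python3 -m jog '[[0,0,0,0,-0.05],[0,0,0,0,-0.05],[0,0,0,0,-0.03],[0,0,0,0,-0.02],[0,0,0,0,0]]'; python3 -c "
from cell import env;o=env.get_obs();print(o['wrist_torque'],o['qpos'].round(0))"
```

```text
time_s: 14.35
tool_pos: [0.4726, -0.0127, 0.0732]
tool_rot: [180.0, 0.1, -169.4]
force: [0.8, 0.4, 3.2]
grip_width: 0.014
grasp_force: 25.0
time_s: 14.77
tool_pos: [0.4726, -0.0128, 0.0732]
tool_rot: [-180.0, 0.1, -162.8]
force: [-1.0, 0.7, 5.5]
grip_width: 0.0141
grasp_force: 25.0
[0.11203714 0.01768256 0.02354055] [-22.   3.  21. 117.  -1.  60. 107.]
```

```bash
python3 -m jog '[[0,0,0,0,-0.04],[0,0,0,0,0],[0,0,0,0,0]]'; python3 -c "
from cell import env;o=env.get_obs();print(o['wrist_torque'])"
```

```text
time_s: 15.02
tool_pos: [0.4726, -0.0128, 0.0732]
tool_rot: [-180.0, 0.1, -161.1]
force: [0.5, 0.0, 4.8]
grip_width: 0.0134
grasp_force: 25.0
[ 0.1589252   0.02019651 -0.07550279]
```

The stop is reached: torque appears at yaw −161°. I'll ease back 1.8° and lift.

```bash
python3 -m jog '[[0,0,0,0,0.04],[0,0,0,-0.2,0],[0,0,0,-0.3,0],[0,0,0,-0.4,0],[0,0,0,-0.4,0],[0,0,0,0,0]]'; python3 -m jog '[[0,0,0,-0.6,0],[0,0,0,-0.8,0],[0,0,0,-0.8,0],[0,0,0,-0.8,0],[0,0,0,-0.8,0],[0,0,0,0,0]]'; python3 - <<'E'
from cell import read_camera
import cv2
r=read_camera("side");cv2.imwrite("pics/s5.png",cv2.resize(r["color"][90:390,180:480],(500,500))[:,:,::-1])
E
python3 d.py .567 .30 .12 160
```

```text
time_s: 15.52
tool_pos: [0.4732, -0.0129, 0.1005]
tool_rot: [-180.0, 0.2, -162.8]
force: [0.6, 0.3, -1.8]
grip_width: 0.0138
grasp_force: 25.0
time_s: 16.02
tool_pos: [0.4741, -0.0128, 0.1778]
tool_rot: [-180.0, 0.3, -162.8]
force: [1.4, -0.2, -1.4]
grip_width: 0.0138
grasp_force: 25.0
t 16.07 pos [ 0.4732 -0.0129  0.1761] rot [-180.     0.2 -162.8] total shares x,y,z,yaw: [-9.1  13.56  2.8   0.83]
```

View pics/s5.png

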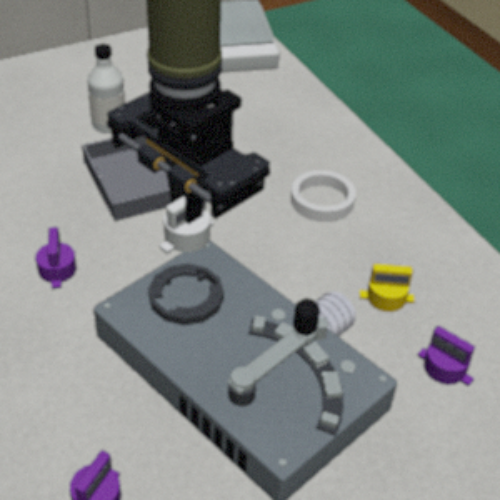

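```bash
python3 -m jog '[[0,-0.3,0.4,0,0],[0,-0.5,0.7,0,0],[0,-0.6,0.87,0,0],[0,-0.6,0.87,0,0],[0,-0.6,0.87,0,0],[0,-0.6,0.87,0,0],[0,-0.6,0.87,0,0],[0,-0.6,0.87,0,0],[0,-0.6,0.87,0,0],[0,-0.6,0.87,0,0],[0,-0.6,0.87,0,0],[0,-0.6,0.87,0,0]]'>/dev/null; python3 -m jog '[[0,-0.6,0.87,0,0],[0,-0.6,0.87,0,0],[0,-0.6,0.87,0,0],[0,-0.5,0.7,0,0],[0,-0.3,0.4,0,0],[0,0,0,0,0.1],[0,0,0,0,0.15],[0,0,0,0,0.15],[0,0,0,0,0.15],[0,0,0,0,0.15],[0,0,0,0,0.15],[0,0,0,0,0.1]]';python3 -m jog '[[0,0,0,0,0.15],[0,0,0,0,0.15],[0,0,0,0,0.15],[0,0,0,0,0]]'; python3 d.py .567 .285 .03 138
```

```text
time_s: 18.07
tool_pos: [0.5712, 0.3005, 0.173]
tool_rot: [-179.9, -0.1, 154.1]
force: [0.1, -0.4, -2.3]
grip_width: 0.0138
grasp_force: 25.0
time_s: 18.4
tool_pos: [0.5712, 0.3005, 0.1732]
tool_rot: [-179.9, -0.0, 134.0]
force: [-0.1, 0.1, -2.1]
grip_width: 0.0136
grasp_force: 25.0
t 18.4 pos [0.5712 0.3005 0.1732] rot [-179.9   -0.   134. ] total shares x,y,z,yaw: [-0.41 -0.69  7.16 -0.09]
```

```bash
python3 -m jog '[[0,-0.4,-0.7,0.4,0],[0,0,0,0.9,0],[0,0,0,0.9,0],[0,0,0,0.9,0],[0,0,0,0.9,0],[0,0,0,0.9,0],[0,0,0,0.9,0],[0,0,0,0.6,0],[0,0,0,0.3,0],[0,0,0,0.2,0],[0,0,0,0,0],[0,0,0,0,0]]'; python3 -m jog '[[0,0,0,0.15,0],[0,0,0,0.1,0],[0,0,0,0.1,0],[0,0,0,0,0],[0,0,0,0,0]]'
```

```text
time_s: 19.4
tool_pos: [0.568, 0.2855, 0.0374]
tool_rot: [179.9, 0.0, 134.2]
force: [-0.1, -0.4, -1.3]
grip_width: 0.0138
grasp_force: 25.0
time_s: 19.82
tool_pos: [0.5674, 0.2852, 0.0297]
tool_rot: [180.0, -0.0, 134.2]
force: [0.3, 0.4, -1.3]
grip_width: 0.0141
grasp_force: 25.0
```

Next come smaller steps until contact, expected at a TCP z of about 0.018.

```bash
python3 -m jog '[[0,0,0,0.15,0],[0,0,0,0.15,0],[0,0,0,0.1,0],[0,0,0,0,0],[0,0,0,0,0]]'; python3 -m jog '[[0,0,0,0.1,0],[0,0,0,0.07,0],[0,0,0,0,0],[0,0,0,0,0]]'
```

```text
time_s: 20.23
tool_pos: [0.5672, 0.2851, 0.0213]
tool_rot: [-180.0, -0.0, 134.2]
force: [-0.7, -0.2, -1.9]
grip_width: 0.0139
grasp_force: 25.0
time_s: 20.57
tool_pos: [0.5674, 0.2852, 0.0182]
tool_rot: [-180.0, -0.0, 134.2]
force: [-0.2, -0.4, -1.5]
grip_width: 0.0138
grasp_force: 25.0
```

```bash
python3 -m jog '[[0,0,0,0.06,0],[0,0,0,0,0],[0,0,0,0,0]]'; python3 -m jog '[[0,0,0,0.06,0],[0,0,0,0,0],[0,0,0,0,0]]'
```

```text
time_s: 20.82
tool_pos: [0.5677, 0.2853, 0.0173]
tool_rot: [180.0, 0.0, 134.2]
force: [0.6, 0.7, -1.2]
grip_width: 0.0139
grasp_force: 25.0
time_s: 21.07
tool_pos: [0.5677, 0.2854, 0.0173]
tool_rot: [180.0, -0.0, 134.2]
force: [-2.2, -0.6, 5.2]
grip_width: 0.0137
grasp_force: 25.0
```

Contact: +5 N with z held at 0.0173. I'll release and withdraw.

```bash
python3 -m jog '[[0.1,0,0,-0.03,0],[0.2,0,0,0,0],[0.5,0,0,0,0],[0.6,0,0,0,0],[0.6,0,0,0,0],[0.6,0,0,0,0],[0.6,0,0,0,0],[0.6,0,0,0,0]]'; python3 -m jog '[[0.6,0,0,-0.3,0],[0.6,0,0,-0.8,0],[0.6,0,0,-1,0],[0.6,0,0,-1,0],[0.6,0,0,-1,0],[0.6,0,0,-1,0],[0.6,0,0,-1,0],[0.6,0,0,-1,0],[0.6,0,0,-1,0],[0.6,0,0,0,0]]'; python3 - <<'E'
from cell import read_camera
import cv2,numpy as np
from w import wrist
from h import *
r=wrist("w6");W=cloud(r)
m=(np.hypot(W[...,0]-.567,W[...,1]-.285)<.05)&(r["color"].min(2)>100);q=W[m];print(len(q),q.mean(0),q[:,2].max(),[(lo,q[(q[:,2]>lo)&(q[:,2]<lo+.01)].mean(0).round(3).tolist()) for lo in(.03,.06)])
s=read_camera("side");cv2.imwrite("pics/s6.png",cv2.resize(s["color"][90:390,180:480],(500,500))[:,:,::-1])
E
```

```text
time_s: 21.73
tool_pos: [0.5675, 0.2852, 0.0164]
tool_rot: [180.0, 0.0, 134.2]
force: [-0.4, 0.7, -0.2]
grip_width: 0.0482
grasp_force: 0.0
time_s: 22.57
tool_pos: [0.5699, 0.2863, 0.1839]
tool_rot: [179.5, 0.1, 134.1]
force: [0.5, -0.4, 0.6]
grip_width: 0.0524
grasp_force: 0.0
9153 [0.5641073  0.28813295 0.02149504] 0.282345196787597 [(0.03, [0.567, 0.286, 0.034]), (0.06, [0.567, 0.286, 0.064])]
```

View pics/s6.png

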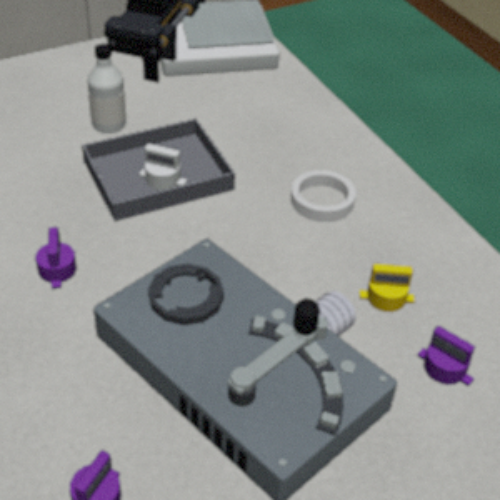

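The pot top is at 0.034 and the bar top at 0.064, so the cartridge is upright on the tray floor, at (160,165) in the crop. The lever is still by the stud, with the bottle and tape where they were.

```bash
python3 -m jog '[[0.6,0,0,0,0],[0.6,0,0,0,0]]' >/dev/null; python3 -c "
from cell import env;print(env.sign_off())"
```

```text
the job is handed in; nothing more can be done
None
```

The job is handed in at about 23 s: the lever is home in the tall-stud notch and the cartridge stands upright in the grey tray; nothing else was touched, though I did not re-check the carton on camera at the end.

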